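Close up the spice-jar row with the rack's sliding end stop

TASK

Close up the row of spice jars on the rack: with the fingertips, push the sliding end stop along its rail towards the jars until its spring ball rides over the low rib of the steel clip and drops into the notch, where it stays; do not force it on past the notch. Then press the round locking pin on top of the stop all the way down. Only push and press, gently: never pinch the stop or reach round to its jar side, and leave the jars and everything else standing where they are.

Things in the scene. Friction and masses are not known exactly. Their poses are not given: they have to be found in the camera images.
- rack: wooden tray 360 x 120 mm, 12 mm thick, fixed, with an aluminium rail (20 mm wide, top 30 mm above the worktop) along its right side. Origin on the worktop; the tray spans -165 to +195 mm of its x axis, which runs along the rail away from the robot to the jars; y left, z up. Rail centre line at y = -34 mm. Place and yaw vary
- clip: steel clip fixed on the rail (place varies): low cross rib (2.5 mm high, 7 mm before the notch), notch, high rib (8 mm, 11 mm beyond it). Origin: mid-notch on the rail's top; axes as the rack's. The ball needs about 5 N of push to pass the low rib, drops in (force dip), and the high rib then holds it up to about 20 N; beyond that the stop jumps on into the jars, 12 mm ahead
- end_stop (a joint): travel of the grey end stop along the rail, m, growing away from the robot to the jars (0 to 0.20); friction 2 N. Its head, 56 mm long and 44 mm wide over two side plates, straddles the rail: solid from 50 to 78 mm above the worktop. At its front a plate (6 mm thick, 64 mm wide, top 78 mm above the worktop) reaches left across the tray, a black rubber pad on its jar side. It cannot be lifted
- stop_back (a point): centre of the head's flat back face (the one towards the robot, to be pushed), 64 mm above the worktop; the face is 38 mm wide and goes from 50 to 78 mm above the worktop. Axes as the rack's. The rail runs on behind it, so fingertips must stay over 30 mm above the worktop
- stop_ball (a point): point under the head, 25 mm ahead of the back face, level with the rail's top, where the stop's spring ball (10 mm) runs; in the notch it coincides with the clip's origin
- lock_pin (a joint): travel of the round locking pin, m: 0 up, 0.008 fully down. It moves with about 4 N and stays where it is left
- pin_top (a point): centre of the top of the locking pin (steel, 24 mm across) on the head's top, 25 mm ahead of its back face; its top stands 11 mm above the head when up, 3 mm when down; worktop to pin top 89 mm when up
- jar_0: loose spice jar (black cap, 41 mm across, 90 mm high) of the row on the tray, nearest the stop; origin at the centre of its underside
- jar_1: loose spice jar (black cap, 41 mm across, 90 mm high) of the row on the tray, the second; origin at the centre of its underside
- lime: lime, about 50 mm, loose bystander; origin at its underside
- tin: food tin, 58 mm across, 72 mm high, loose bystander; origin at its underside
- teaspoon: teaspoon, 130 mm long, loose bystander; origin at its underside
- lemon: lemon on the chopping board, 78 mm, loose bystander; origin at its underside
Mind the look-alikes: they are no part of the job. Leave any orange or purple look-alike of the jar_0 alone.

How it is judged:
By the outcome, as a careful person would: the job done as asked, in the order asked, and still so for the second after the job is handed in, with the robot touching nothing.
It also fails if it takes over 40 s, if anything falls off the work surface, if the arm or the gripper's body presses on something with over 40 N, if the wrist force passes 120 N, or if a joint passes its speed limit or range.

ROBOT

A 7-joint arm with a two-finger parallel gripper is mounted at the origin on a cart in front of the work surface, level with it; the furniture and walls round the work are solid. World frame = base frame: x ahead of the robot, y to its left, z up, the work surface at z = 0. Lengths are in m, angles in rad, forces in N, time in s.
With the tool pointing down it reaches from about 0.4 to 0.85 m from the base axis. Payload 10.4 kg.
Tool frame: the origin (TCP) lies midway between the tips of the shut fingers; the grasp point (between the pads) lies 19 mm behind it; z points along the fingers, y is the line along which they close (so a half turn about z gives the same grasp; the last joint's range is limited). The gripper opens to 87 mm and grips with 3 to 60 N. Pads are 19 mm wide; open, the fingers measure 117 mm over their backs; the gripper's body (75 mm by 190 mm) begins 51 mm behind the grasp point.
Start: joints at [-1.334, 0.332, -0.065, 1.46, 0.022, 1.35, -0.088], TCP at [0.161, 0.604, 0.223] pointing down, gripper open.
Joint ranges: [-2.6, 2.6], [-0.5, 2.12], [-1.47, 1.34], [0.16, 2.42], [-1.27, 4.41], [0.06, 2.06], [-2.6, 2.6]. Speed limits (rad/s): [2.22, 2.22, 2.79, 2.79, 3.14, 3.14, 3.14].

INTERFACE

Orientations are given as a unit quaternion [x, y, z, w].
In Python, from bench import r gives the robot as it stands.
- The arm moves only by the tool carry_out, never from a script. Its argument "steps" is a list that holds one entry, the list of rows, each a list of 6 numbers: the shift along the tool's x, y, z in cm, then the turn, a rotation vector about the tool's x, y, z in rad. In form: [[[dx, dy, dz, wx, wy, wz], ...]]. A call has 1 to 20 rows; each row is the pose to reach, as a shift and turn from the pose commanded when the call began, along the tool's axes at that moment; what a row does not reach only later rows make up. A row lasts 1/12 s, in which the tool goes at most 41.7 mm and 7.16 degrees, less where a joint would pass 70% of its speed; a pose out of reach is approached as far as the arm can. A call with a gripper value outside its range is refused whole. "hand" is the closure, from -1 (fully open) to 1 (shut), set as the call begins (left out, the last holds). The fingers move at their own pace and stop on an object; "squeeze" is the grip in N (left out, the last holds). Time passes only in rows, so rows that repeat a pose let the fingers close. It gives the time, the measured TCP pose, the force, the opening and the grip force at its end, in the units of the state.
- r.read_state(): the state, without advancing time (a new reading comes with each control period).
- r.camera(name): name is "scene" or "top" or "wrist"; returns the picture (480x640x3 uint8, red, green, blue); there is no depth.
- r.camera_params(name): a dict with "fx", "fy", "cx", "cy" (pixels), "view" (4x4, takes a point from world to camera coordinates). Camera axes: x right, y up, looking along -z (the intrinsics and any distortion apply to the point x, -y, -z); pixel columns grow to the right and rows downward; lengths in m; the calibration is good to about 2 mm. A picture is of the moment at which its call begins: read the wrist's pose just before it. camera_params takes no time and is no camera call; for the wrist camera it gives the pose at the moment of the call.
- r.close_job(): hands the job in; it is judged then, once.
The state is a dict: "time": time; "joint_positions": joint angles; "joint_vel": joint speeds; "joint_torque": joint torques, N m; "ee_pos": TCP position; "eef_rot": TCP orientation; "ft_force": force on the tool from outside, world axes, zero at the start; "torque": the same for the moment, N m; "width": finger opening in m; "grip_force": force on a finger pad.
Only numpy, scipy, OpenCV 4.12 (cv2) and the standard library are available. Lean on these libraries where they do the work, as an engineer would, in place of code of your own. Each camera call takes 0.05 s, during which the arm holds its last target. There are 200 camera calls.

## Working session

There is one attempt and no reset: what is moved stays moved. The work goes in short steps, Python scripts to look and compute and a tool call to move; the robot and the scene stay as the last step left them, time stands still between calls to the robot, and variables do not carry over. Pictures are saved under pics/ and viewed, at most 10 in all, crops included, and the job is handed in when it is done.

Besides the shell and the picture viewer there is one more tool, called in YAML: its name, and indented under it one key for each argument. carry_out: Moves the arm, as the interface text tells. Its arguments: {"type":"object","properties":{"steps":{"type":"array","items":{"type":"array","items":{"type":"array","items":{"type":"number"}}}},"hand":{"type":"number"},"squeeze":{"type":"number"}},"required":["steps"]}

```bash
mkdir -p pics; cat > h.py <<'E'
import numpy as np, cv2
from bench import r
def snap(n,f):
    p=r.camera_params(n); im=np.array(r.camera(n)); cv2.imwrite('pics/'+f,cv2.cvtColor(im,cv2.COLOR_RGB2BGR)); return im,p
def ray(p,u,v):
    V=np.array(p['view']); R=V[:3,:3]; o=-R.T@V[:3,3]
    d=R.T@np.array([(u-p['cx'])/p['fx'],-(v-p['cy'])/p['fy'],-1]); return o,d
def onz(p,u,v,z):
    o,d=ray(p,u,v); return o+d*(z-o[2])/d[2]
def proj(p,X):
    V=np.array(p['view']); c=V[:3,:3]@np.array(X)+V[:3,3]; return p['cx']+p['fx']*c[0]/-c[2], p['cy']+p['fy']*c[1]/c[2]
E
python3 - <<'E'
from h import *
s=r.read_state(); print(s)
for n in('top','scene'):
    im,p=snap(n,n+'1.png'); print(n,{k:p[k] for k in p if k!='view'}, np.round(ray(p,p['cx'],p['cy']),3).tolist())
E
```

```text
{'time': 0.0, 'joint_positions': array([-1.33360243,  0.33287201, -0.06471471,  1.46092692,  0.02162448,
        1.34989387, -0.08847999]), 'joint_vel': array([-3.49250200e-04,  5.78294831e-06, -3.32982961e-04,  1.10234139e-03,
        1.24165116e-03, -5.04528587e-04, -7.41210325e-04]), 'joint_torque': array([-2.54995175e-04, -6.23250818e+01,  2.46034091e-02, -3.89901924e+01,
       -6.12756587e-02,  3.95806495e-02,  1.59365968e-04]), 'ee_pos': array([0.16045826, 0.60365902, 0.22176077]), 'eef_rot': array([ 1.29502192e-01,  9.91578887e-01, -7.00093019e-04, -4.93327680e-05]), 'ft_force': array([0.55194398, 0.38616653, 0.345535  ]), 'torque': array([ 0.03717074,  0.02901925, -0.01503658]), 'grip_force': 0.0, 'width': 0.08685113704703404}
top {'fx': 560.6604618288591, 'fy': 560.6604618288591, 'cx': 323.3781135605585, 'cy': 243.51520680451844} [[-0.265, -0.231, 1.522], [0.468, 0.22, -0.856]]
scene {'fx': 523.8217422919807, 'fy': 523.8217422919807, 'cx': 317.8533988582905, 'cy': 241.63790884093643} [[-0.354, 1.068, 1.281], [0.506, -0.523, -0.686]]
```

View pics/top1.png

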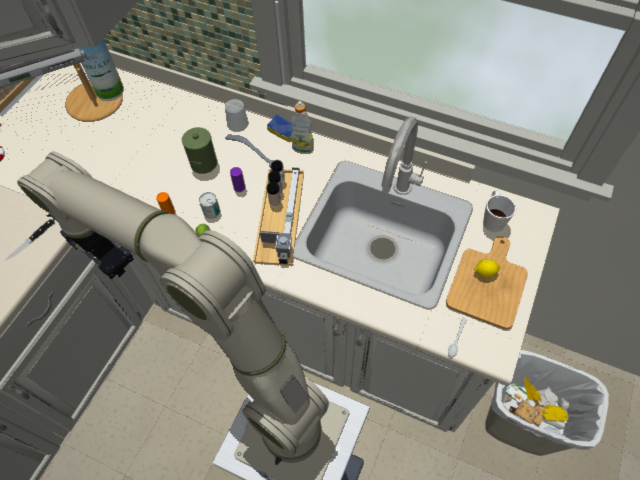

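View pics/scene1.png

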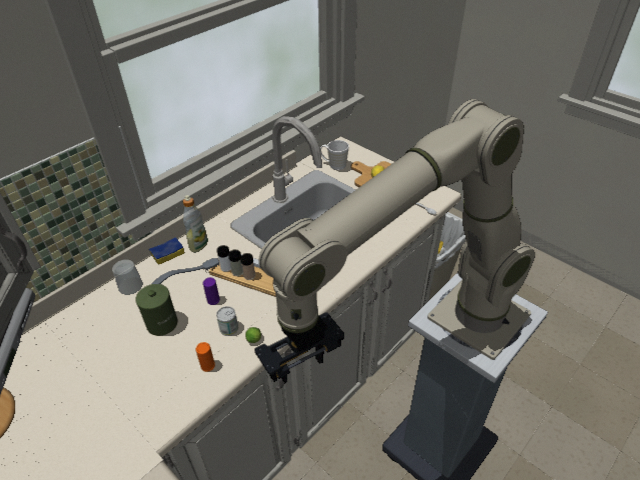

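The top view shows the rack at about columns 258–303, rows 168–263, with the stop near (284,243), the jars at (274,185) and the faucet at (405,150). I'll enlarge the rack.

```bash
python3 - <<'E'
from h import *
im=cv2.imread('pics/top1.png'); cv2.imwrite('pics/c1.png',cv2.resize(im[155:275,235:325],None,fx=5,fy=5,interpolation=cv2.INTER_CUBIC))
p=r.camera_params('top')
print(onz(p,284,240,.089),onz(p,295,172,.03),onz(p,280,262,.03),onz(p,258,261,.012),onz(p,292,263,.012))
E
```

```text
[0.48306837 0.25141261 0.089     ] [0.77046562 0.35572263 0.03      ] [0.43818247 0.24778755 0.03      ] [0.42253685 0.31757761 0.012     ] [0.45834437 0.21804074 0.012     ]
```

View pics/c1.png

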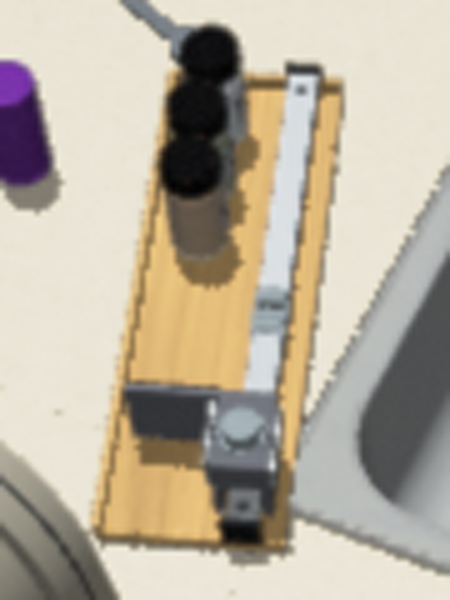

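```bash
python3 - <<'E'
from h import *
p=r.camera_params('top')
g=lambda a,b,z: onz(p,235+a/5-.4,155+b/5-.4,z)
nl,nr,fr=g(95,535,.012),g(288,550,.012),g(343,85,.012)
d=fr-nr; print(nl,nr,fr,np.linalg.norm(d),np.linalg.norm(nl-nr),np.degrees(np.arctan2(d[1],d[0])))
a,b=g(303,80,.03),g(262,370,.03); d=a-b; print(a,b,np.degrees(np.arctan2(d[1],d[0])))
print('pin',g(240,425,.089),'clip',g(270,308,.033))
w=r.camera_params('wrist'); V=np.array(w['view']); print(ray(w,w['cx'],w['cy']),w['fx'])
s=r.read_state(); print(s['ee_pos'])
E
```

```text
[0.4151832  0.32908186 0.012     ] [0.45350635 0.21503024 0.012     ] [0.79566963 0.33784649 0.012     ] 0.36353754262612015 0.1203180675300947 19.745116586357288
[0.77614072 0.35768401 0.03      ] [0.55568529 0.28120569 0.03      ] 19.132201395776715
pin [0.48265082 0.25588973 0.089     ] clip [0.59849939 0.29611823 0.033     ]
(array([0.0936995 , 0.62214663, 0.38508171]), array([ 0.24277103, -0.0667285 , -0.96778589])) 407.92056166776155
[0.16045348 0.60368754 0.22181248]
```

carry_out:
  steps:
    - [[-2.5,-2.05,0.1,0,0,-0.04],[-5,-4.1,0.2,0,0,-0.08],[-7.5,-6.15,0.4,0,0,-0.13],[-10,-8.2,0.6,0,0,-0.17],[-12.5,-10.25,0.7,0,0,-0.21],[-15,-12.3,0.9,0,0,-0.26],[-17.5,-14.35,1.0,0,0,-0.3],[-20,-16.4,1.2,0,0,-0.34],[-22.5,-18.5,1.4,0,0,-0.39],[-25,-20.5,1.5,0,0,-0.43],[-27.5,-22.6,1.7,0,0,-0.47],[-30,-24.6,1.8,0,0,-0.52],[-32.5,-26.7,1.9,0,0,-0.56],[-35,-28.7,2,0,0,-0.6],[-35,-28.7,2,0,0,-0.6],[-35,-28.7,2,0,0,-0.6],[-35,-28.7,2,0,0,-0.6]]
  hand: 1

```text
time: 1.52
ee_pos: [0.4246, 0.2373, 0.2023]
eef_rot: [-0.169, 0.986, 0.0, -0.0]
ft_force: [0.2, 0.5, -0.0]
width: 0.0003
grip_force: 0.0
```

```bash
python3 - <<'E'
from h import *
s=r.read_state(); print(s['time'],s['ee_pos'],s['eef_rot'],s['ft_force'],s['width'])
im,p=snap('wrist','w1.png'); import pickle; pickle.dump(p,open('w1.pkl','wb'))
E
```

```text
1.5167 [0.42457833 0.2372532  0.20232845] [-1.69162793e-01  9.85588075e-01  1.15794551e-04 -2.85691104e-04] [ 0.21224762  0.51219868 -0.02891658] 0.00031792523693673145
```

View pics/w1.png

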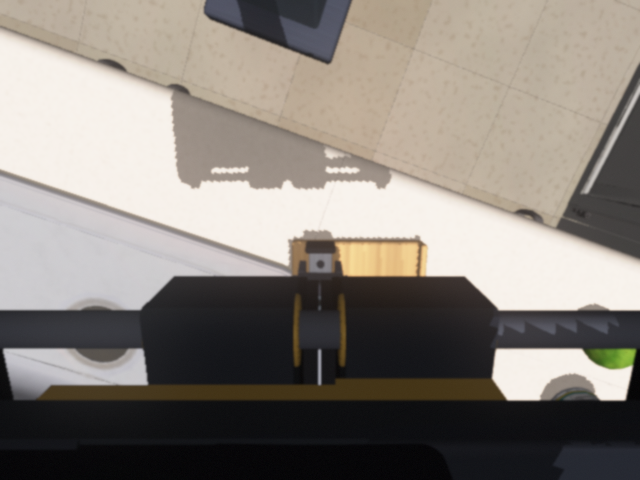

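The wrist view shows the rail's near end (screw at about (320,264)) and tray edge at (292–426,240). The stop is hidden behind the gripper. I'll check the lateral offset and yaw from these.

```bash
python3 - <<'E'
from h import *; import pickle
p=pickle.load(open('w1.pkl','rb'))
c=onz(p,320,264,.03); t=onz(p,320,246,.03); l,rr=onz(p,426,241,.012),onz(p,292,240,.012)
print('screw',c,'end',t,'tray near corners',l,rr,np.linalg.norm(l-rr),np.degrees(np.arctan2(*(l-rr)[[1,0]]))-90)
im,q=snap('top','top2.png'); cv2.imwrite('pics/c2.png',cv2.resize(im[155:275,235:325,::-1],None,fx=5,fy=5,interpolation=cv2.INTER_CUBIC))
s,_=snap('scene','s2.png')
cv2.imwrite('pics/s2c.png',cv2.resize(s[200:340,190:350,::-1],None,fx=4,fy=4,interpolation=cv2.INTER_CUBIC))
for th in (19.1,19.4,19.7):
    u=np.array([np.cos(np.radians(th)),np.sin(np.radians(th))]);n=np.array([-u[1],u[0]])
    print(th,[ (x[:2]@u,x[:2]@n) for x in (c,np.array([.48265,.25589]),np.array([.5985,.29612]),np.array([.4246,.2373]),np.array([.776,.3577]))])
E
```

```text
screw [0.46023407 0.25133162 0.03      ] end [0.44507959 0.24595529 0.03      ] tray near corners [0.41360841 0.33548724 0.012     ] [0.45279724 0.22213651 0.012     ] 0.11993394569651286 19.071843799918938
19.1 [(np.float64(0.5171378846985317), np.float64(0.08689871902954031)), (np.float64(0.5398113806225953), np.float64(0.08387125818972606)), (np.float64(0.6624476881719745), np.float64(0.08397835932909431)), (np.float64(0.47887411552982895), np.float64(0.08529965694845458)), (np.float64(0.8503261982990695), np.float64(0.08408713627096416))]
19.4 [(np.float64(0.5175857944501974), np.float64(0.0841898125832626)), (np.float64(0.5402431278961305), np.float64(0.08104367563854223)), (np.float64(0.6628783151550414), np.float64(0.08050865603904717)), (np.float64(0.47931417716055413), np.float64(0.08279112013314531)), (np.float64(0.850754819442139), np.float64(0.07963370640610315))]
19.7 [(np.float64(0.5180195143258516), np.float64(0.0814785980307447)), (np.float64(0.5406600641314125), np.float64(0.07821387123405182)), (np.float64(0.6632907689942478), np.float64(0.07703674556352602)), (np.float64(0.4797410981509887), np.float64(0.08028031355745599)), (np.float64(0.8511601167120779), np.float64(0.0751780933429543))]
```

View pics/s2c.png

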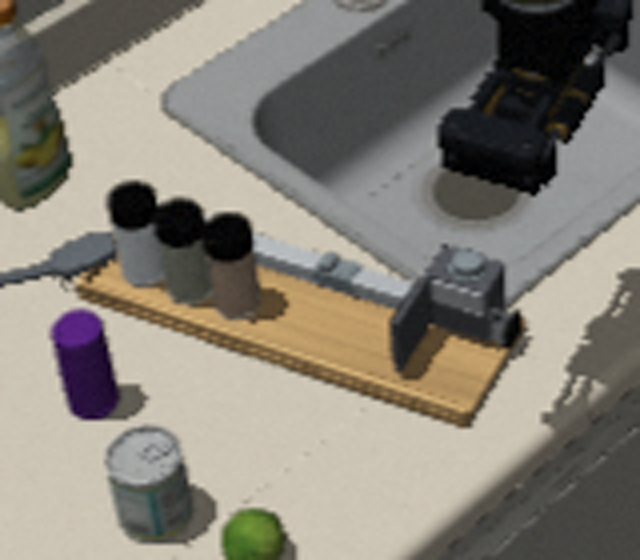

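```bash
python3 - <<'E'
from h import *
p=r.camera_params('top');s=r.camera_params('scene')
def tri(a,b):
    (o1,d1),(o2,d2)=ray(p,*a),ray(s,*b); k=np.linalg.lstsq(np.c_[d1,-d2],o2-o1,rcond=None)[0]
    A,B=o1+k[0]*d1,o2+k[1]*d2; return (A+B)/2,np.linalg.norm(A-B)
g=lambda a,b:(235+a/5-.4,155+b/5-.4); h=lambda a,b:(190+a/4-.4,200+b/4-.4)
print('pin',tri(g(240,425),h(467,262)),onz(s,*h(467,262),.089),onz(p,*g(240,425),.089))
print('clip',tri(g(270,308),h(338,268)),onz(s,*h(338,268),.033))
print('screw top',onz(p,*g(243,505),.03),onz(p,*g(303,90),.03))
E
```

```text
pin (array([0.48453617, 0.25762239, 0.08274819]), np.float64(0.0024699456148815054)) [0.47868619 0.26207911 0.089     ] [0.48265082 0.25588973 0.089     ]
clip (array([0.59909844, 0.29728252, 0.02753405]), np.float64(0.004505095280840056)) [0.59217049 0.30103802 0.033     ]
screw top [0.46234373 0.24876855 0.03      ] [0.76842268 0.35399998 0.03      ]
```

carry_out:
  steps:
    - [[0,0,2.5,0,0,0],[0,0,5,0,0,0],[0,0,7.5,0,0,0],[0,0,10,0,0,0],[0,0,12,0,0,0],[0,0,13.5,0,0,0],[0,0,14.3,0,0,0],[0,0,14.3,0,0,0],[0,0,14.3,0,0,0]]

```text
time: 2.42
ee_pos: [0.425, 0.2373, 0.0599]
eef_rot: [-0.17, 0.986, 0.0, -0.0]
ft_force: [0.5, 0.0, 0.2]
width: 0.0005
grip_force: 0.0
```

carry_out:
  steps:
    - [[-0.4,0,0,0,0,0],[-0.8,0,0,0,0,0],[-1.2,0,0,0,0,0],[-1.5,0,0,0,0,0],[-1.8,0,0,0,0,0],[-2.0,0,0,0,0,0],[-2.0,0,0,0,0,0]]

```text
time: 3.0
ee_pos: [0.4444, 0.2436, 0.0596]
eef_rot: [-0.169, 0.986, 0.0, 0.0]
ft_force: [-0.5, 0.2, -1.0]
width: 0.0005
grip_force: 0.0
```

carry_out:
  steps:
    - [[-0.2,0,0,0,0,0],[-0.4,0,0,0,0,0],[-0.6,0,0,0,0,0],[-0.8,0,0,0,0,0],[-1.0,0,0,0,0,0]]

```text
time: 3.42
ee_pos: [0.4532, 0.2467, 0.0595]
eef_rot: [-0.169, 0.986, -0.0, -0.0]
ft_force: [-1.8, -1.0, 1.4]
width: 0.0004
grip_force: 1.0
```

carry_out:
  steps:
    - [[-0.2,0,0,0,0,0],[-0.4,0,0,0,0,0],[-0.6,0,0,0,0,0],[-0.8,0,0,0,0,0],[-1.0,0,0,0,0,0]]

```text
time: 3.83
ee_pos: [0.4629, 0.2501, 0.0595]
eef_rot: [-0.169, 0.986, -0.0, -0.0]
ft_force: [-1.8, -1.0, 1.2]
width: 0.0006
grip_force: 1.0
```

carry_out:
  steps:
    - [[-0.4,0,0,0,0,0],[-0.9,0,0,0,0,0],[-1.5,0,0,0,0,0],[-2.1,0,0,0,0,0],[-2.7,0,0,0,0,0],[-3.3,0,0,0,0,0],[-3.9,0,0,0,0,0],[-4.5,0,0,0,0,0],[-5.1,0,0,0,0,0],[-5.7,0,0,0,0,0],[-6.3,0,0,0,0,0],[-6.9,0,0,0,0,0],[-7.4,0,0,0,0,0],[-7.8,0,0,0,0,0],[-8,0,0,0,0,0],[-8,0,0,0,0,0]]

```text
time: 5.17
ee_pos: [0.5387, 0.2772, 0.0596]
eef_rot: [-0.169, 0.986, 0.0, 0.0]
ft_force: [-0.1, -0.4, 0.3]
width: 0.0005
grip_force: 0.0
```

```bash
python3 - <<'E'
from h import *
s,_=snap('scene','s3.png')
cv2.imwrite('pics/s3c.png',cv2.resize(s[200:340,190:350,::-1],None,fx=4,fy=4,interpolation=cv2.INTER_CUBIC))
E
```

```text
(no output)
```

View pics/s3c.png

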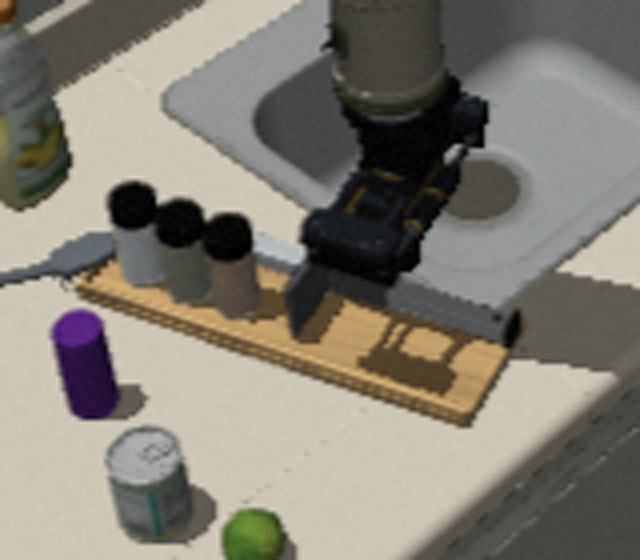

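The scene view shows the stop's plate edge now near (300,300) and the jars undisturbed. From here I creep.

carry_out:
  steps:
    - [[-0.1,0,0,0,0,0],[-0.2,0,0,0,0,0],[-0.3,0,0,0,0,0],[-0.4,0,0,0,0,0],[-0.5,0,0,0,0,0],[-0.6,0,0,0,0,0]]

```text
time: 5.72
ee_pos: [0.5438, 0.2791, 0.0596]
eef_rot: [-0.169, 0.986, 0.0, -0.0]
ft_force: [-1.8, 0.6, 1.1]
width: 0.0005
grip_force: 1.0
```

carry_out:
  steps:
    - [[-0.1,0,0,0,0,0],[-0.2,0,0,0,0,0],[-0.3,0,0,0,0,0],[-0.4,0,0,0,0,0]]

```text
time: 6.05
ee_pos: [0.5476, 0.2803, 0.0595]
eef_rot: [-0.169, 0.986, 0.0, -0.0]
ft_force: [-3.1, 0.6, 0.4]
width: 0.0003
grip_force: 1.0
```

carry_out:
  steps:
    - [[-0.1,0,0,0,0,0],[-0.2,0,0,0,0,0]]

```text
time: 6.22
ee_pos: [0.5493, 0.2808, 0.0595]
eef_rot: [-0.169, 0.986, 0.0, -0.0]
ft_force: [-6.0, 0.2, 3.2]
width: 0.0003
grip_force: 2.7
```

carry_out:
  steps:
    - [[-0.1,0,0,0,0,0]]

```text
time: 6.3
ee_pos: [0.55, 0.2811, 0.0595]
eef_rot: [-0.169, 0.986, -0.0, -0.001]
ft_force: [-5.4, 0.8, 3.3]
width: 0.0006
grip_force: 2.5
```

carry_out:
  steps:
    - [[-0.1,0,0,0,0,0]]

```text
time: 6.38
ee_pos: [0.551, 0.2815, 0.0595]
eef_rot: [-0.169, 0.986, -0.0, -0.001]
ft_force: [-3.8, -0.5, 3.4]
width: 0.0006
grip_force: 2.3
```

carry_out:
  steps:
    - [[-0.1,0,0,0,0,0]]

```text
time: 6.47
ee_pos: [0.5521, 0.2819, 0.0595]
eef_rot: [-0.169, 0.986, 0.0, -0.0]
ft_force: [-5.5, -0.0, 2.5]
width: 0.0001
grip_force: 1.9
```

carry_out:
  steps:
    - [[-0.1,0,0,0,0,0]]

```text
time: 6.55
ee_pos: [0.5532, 0.2822, 0.0595]
eef_rot: [-0.169, 0.986, 0.0, -0.0]
ft_force: [-3.2, 0.7, 1.7]
width: 0.0
grip_force: 1.6
```

carry_out:
  steps:
    - [[-0.1,0,0,0,0,0]]

```text
time: 6.63
ee_pos: [0.5543, 0.2826, 0.0595]
eef_rot: [-0.169, 0.986, 0.0, 0.0]
ft_force: [-3.2, 0.1, 1.3]
width: 0.0005
grip_force: 1.4
```

carry_out:
  steps:
    - [[-0.1,0,0,0,0,0]]

```text
time: 6.72
ee_pos: [0.5554, 0.2829, 0.0595]
eef_rot: [-0.169, 0.986, 0.0, 0.0]
ft_force: [-2.7, 0.6, 1.1]
width: 0.0003
grip_force: 1.1
```

carry_out:
  steps:
    - [[-0.1,0,0,0,0,0]]

```text
time: 6.8
ee_pos: [0.5564, 0.2833, 0.0595]
eef_rot: [-0.169, 0.986, 0.0, 0.0]
ft_force: [-2.4, 0.6, 0.2]
width: 0.0004
grip_force: 0.8
```

carry_out:
  steps:
    - [[-0.1,0,0,0,0,0]]

```text
time: 6.88
ee_pos: [0.5574, 0.2835, 0.0595]
eef_rot: [-0.169, 0.986, -0.0, 0.0]
ft_force: [-1.1, 0.1, -0.6]
width: 0.0007
grip_force: 0.6
```

carry_out:
  steps:
    - [[-0.1,0,0,0,0,0]]

```text
time: 6.97
ee_pos: [0.5584, 0.2837, 0.0596]
eef_rot: [-0.169, 0.986, -0.0, 0.0]
ft_force: [-0.6, -0.2, -1.0]
width: 0.0006
grip_force: 0.3
```

carry_out:
  steps:
    - [[-0.1,0,0,0,0,0]]

```text
time: 7.05
ee_pos: [0.5595, 0.2839, 0.0596]
eef_rot: [-0.169, 0.986, -0.0, 0.0]
ft_force: [-0.5, 0.2, 0.3]
width: 0.0008
grip_force: 0.0
```

carry_out:
  steps:
    - [[-0.1,0,0,0,0,0]]

```text
time: 7.13
ee_pos: [0.5605, 0.2843, 0.0597]
eef_rot: [-0.169, 0.986, -0.0, 0.0]
ft_force: [0.6, -0.1, -0.6]
width: 0.0007
grip_force: 0.0
```

carry_out:
  steps:
    - [[-0.1,0,0,0,0,0]]

```text
time: 7.22
ee_pos: [0.5613, 0.2847, 0.0596]
eef_rot: [-0.169, 0.986, -0.0, 0.0]
ft_force: [-1.2, -0.8, 1.1]
width: 0.0004
grip_force: 0.6
```

carry_out:
  steps:
    - [[-0.1,0,0,0,0,0]]

```text
time: 7.3
ee_pos: [0.5619, 0.2849, 0.0596]
eef_rot: [-0.169, 0.986, -0.0, -0.0]
ft_force: [-1.8, -1.3, 1.8]
width: 0.0005
grip_force: 1.0
```

carry_out:
  steps:
    - [[-0.05,0,0,0,0,0]]

```text
time: 7.38
ee_pos: [0.5623, 0.2851, 0.0596]
eef_rot: [-0.169, 0.986, -0.0, -0.0]
ft_force: [-1.8, -2.1, 2.0]
width: 0.0006
grip_force: 1.0
```

carry_out:
  steps:
    - [[-0.05,0,0,0,0,0]]

```text
time: 7.47
ee_pos: [0.5626, 0.2852, 0.0595]
eef_rot: [-0.169, 0.986, -0.0, -0.0]
ft_force: [-3.3, -2.1, 2.0]
width: 0.0002
grip_force: 1.9
```

carry_out:
  steps:
    - [[-0.05,0,0,0,0,0]]

```text
time: 7.55
ee_pos: [0.5628, 0.2852, 0.0595]
eef_rot: [-0.169, 0.986, -0.0, -0.001]
ft_force: [-5.1, -2.7, 4.4]
width: 0.0007
grip_force: 3.0
```

Seated: the force peaked at about 6 N, dipped to 0, then rose firmly with no motion. I'll back off and lift.

carry_out:
  steps:
    - [[0.4,0,0,0,0,0],[1.2,0,0,0,0,0],[2.2,0,0,0,0,0],[3,0,-1,0,0,0],[4,0,-3,0,0,0],[6,0,-6,0,0,0],[8,0,-9,0,0,0],[10,0,-11,0,0,0],[12,0,-12,0,0,0],[12,0,-12,0,0,0],[12,0,-12,0,0,0]]

```text
time: 8.47
ee_pos: [0.4497, 0.2459, 0.1804]
eef_rot: [-0.17, 0.985, 0.001, 0.001]
ft_force: [0.6, -0.1, 0.3]
width: 0.0007
grip_force: 0.0
```

```bash
python3 - <<'E'
from h import *
t,_=snap('top','t4.png'); s,_=snap('scene','s4.png')
a=cv2.resize(t[155:275,235:325,::-1],None,fx=4,fy=4,interpolation=cv2.INTER_CUBIC)
b=cv2.resize(s[235:305,205:305,::-1],None,fx=4,fy=4,interpolation=cv2.INTER_CUBIC)
o=np.zeros((480,760,3),np.uint8); o[:,:360]=a; o[:280,360:]=b; cv2.imwrite('pics/m4.png',o)
E
```

```text
(no output)
```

View pics/m4.png

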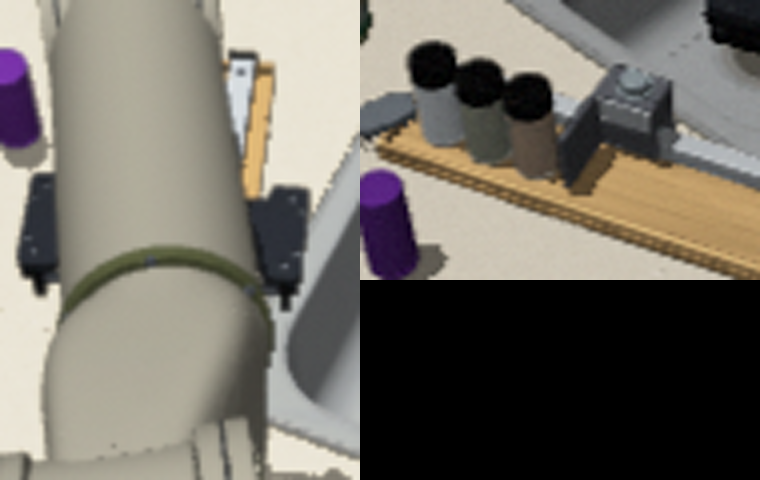

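The top view is blocked by the arm. The scene view shows the stop intact short of the jars, with the pin top at about pixel (273,254).

```bash
python3 - <<'E'
from h import *
s=r.camera_params('scene'); a=onz(s,306.35,265.1,.089); b=onz(s,273.4,253.9,.089); print(b,np.linalg.norm(b-a), b-a+np.array([.48265,.25589,.089]))
st=r.read_state(); print(st['ee_pos'])
E
```

```text
[0.59308686 0.29759676 0.089     ] 0.11978738154938347 [0.59705067 0.29140765 0.089     ]
[0.45012994 0.24568901 0.17907695]
```

carry_out:
  steps:
    - [[-2,0,0,0,0,0],[-4,0,0,0,0,0],[-6,0,0,0,0,0],[-8,0,0,0,0,0],[-10,0,0,0,0,0],[-12,-0.1,0,0,0,0],[-14,-0.15,1,0,0,0],[-15.4,-0.15,3,0,0,0],[-15.4,-0.15,5,0,0,0],[-15.4,-0.15,6.5,0,0,0],[-15.4,-0.15,7.5,0,0,0],[-15.4,-0.15,8,0,0,0],[-15.4,-0.15,8,0,0,0],[-15.4,-0.15,8,0,0,0],[-15.4,-0.15,8,0,0,0]]

```text
time: 9.82
ee_pos: [0.5963, 0.2959, 0.1007]
eef_rot: [-0.169, 0.986, 0.0, 0.001]
ft_force: [0.2, 1.1, 0.2]
width: 0.0003
grip_force: 0.0
```

carry_out:
  steps:
    - [[0,0,0.2,0,0,0],[0,0,0.4,0,0,0],[0,0,0.6,0,0,0],[0,0,0.8,0,0,0],[0,0,1.0,0,0,0]]

```text
time: 10.23
ee_pos: [0.5957, 0.2956, 0.0894]
eef_rot: [-0.169, 0.986, 0.0, 0.0]
ft_force: [-0.3, 0.5, 2.7]
width: 0.0005
grip_force: 2.0
```

carry_out:
  steps:
    - [[0,0,0.1,0,0,0],[0,0,0.2,0,0,0],[0,0,0.3,0,0,0],[0,0,0.4,0,0,0],[0,0,0.5,0,0,0]]

```text
time: 10.65
ee_pos: [0.5957, 0.2957, 0.0846]
eef_rot: [-0.169, 0.986, 0.0, 0.0]
ft_force: [-0.9, -0.2, 3.9]
width: 0.0005
grip_force: 1.9
```

carry_out:
  steps:
    - [[0,0,0.1,0,0,0],[0,0,0.2,0,0,0]]

```text
time: 10.82
ee_pos: [0.5957, 0.2956, 0.0825]
eef_rot: [-0.169, 0.986, 0.0, 0.0]
ft_force: [-1.3, 0.2, 4.4]
width: 0.0004
grip_force: 1.9
```

carry_out:
  steps:
    - [[0,0,0.05,0,0,0],[0,0,0.1,0,0,0]]

```text
time: 10.98
ee_pos: [0.5957, 0.2956, 0.0815]
eef_rot: [-0.169, 0.986, 0.0, 0.0]
ft_force: [-1.1, -1.4, 5.8]
width: 0.0004
grip_force: 3.7
```

carry_out:
  steps:
    - [[0,0,0.05,0,0,0],[0,0,0.1,0,0,0]]

```text
time: 11.15
ee_pos: [0.5959, 0.2957, 0.0814]
eef_rot: [-0.169, 0.986, 0.0, 0.0]
ft_force: [-6.1, -2.2, 13.0]
width: 0.0007
grip_force: 6.8
```

carry_out:
  steps:
    - [[0,0,0.05,0,0,0]]

```text
time: 11.23
ee_pos: [0.596, 0.2957, 0.0813]
eef_rot: [-0.169, 0.986, 0.0, 0.0]
ft_force: [-6.8, -3.1, 16.1]
width: 0.0003
grip_force: 8.4
```

Bottomed out at 16 N after about 8 mm of travel. I'll lift straight up and retract.

carry_out:
  steps:
    - [[0,0,-0.2,0,0,0],[0,0,-1,0,0,0],[0,0,-3,0,0,0],[0,0,-6,0,0,0],[2,0,-9,0,0,0],[5,0,-11,0,0,0],[8,0,-12,0,0,0],[11,0,-12,0,0,0],[14,0,-12,0,0,0],[16,0,-12,0,0,0],[16,0,-12,0,0,0],[16,0,-12,0,0,0],[16,0,-12,0,0,0]]

```text
time: 12.32
ee_pos: [0.4455, 0.2424, 0.2004]
eef_rot: [-0.169, 0.986, 0.0, 0.0]
ft_force: [-0.1, -0.2, -0.6]
width: 0.0003
grip_force: 0.0
```

```bash
python3 - <<'E'
from h import *
s,_=snap('scene','s5.png'); o=cv2.imread('pics/s4.png')
f=lambda i:cv2.resize(i[235:305,205:305],None,fx=4,fy=4,interpolation=cv2.INTER_CUBIC)
cv2.imwrite('pics/m5.png',np.vstack([f(o),f(np.ascontiguousarray(s[:,:,::-1]))]))
E
```

```text
(no output)
```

View pics/m5.png

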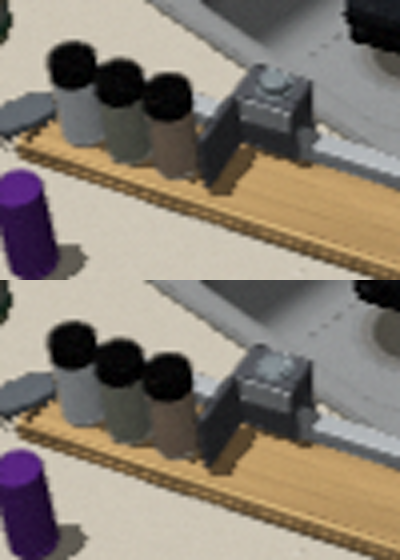

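The before and after views show the stop and jars in the same place, with the pin top lowered (from about (275,78) to about (275,366−280)). Handing in.

```bash
python3 -c "
from bench import r
print(r.close_job())"
```

```text
the job is handed in; nothing more can be done
None
```

The end stop is seated in the clip's notch and the locking pin is pressed fully down; the jars look unmoved in the last view, and I handed the job in at about 12 s (verdict not shown).

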